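Hold the clip open on the yam's price card

ROBOT

A 6-joint arm with a two-finger parallel gripper is mounted at the origin on the work surface. World frame = base frame: x ahead of the robot, y to its left, z up, the work surface at z = 0. Lengths are in m, angles in rad, forces in N, time in s.
With the tool pointing down it reaches from about 0.25 to 0.8 m from the base axis. Payload 8.5 kg.
Tool frame: the origin (TCP) lies at the very end of the fingers, on their centre line; the grasp point (between the pads) lies arm.grip_point_offset behind it (arm.grip_point_offset is the distance from the TCP to the grasp point, in m); z points along the fingers, y is the direction in which the jaws open and shut (so a half turn about z gives the same grasp; the last joint's range is limited). The gripper opens to 85 mm and grips with 20 to 120 N. Pads are 22 mm wide; open, the fingers measure 114 mm over their backs; the gripper's body (76 mm by 85 mm) begins 54 mm behind the grasp point. The pads swing forward as they close: fully open they stand 13 mm farther back than shut.
Start: joints at [1.118, 0.238, -0.013, 1.319, 0, 1.571], TCP at [0.23, 0.472, 0.231] pointing down, gripper open.
Joint ranges: [-2.66, 2.66], [-1.03, 1.9], [-1.14, 1.46], [-1.82, 2.27], [-1.45, 1.34], [-3.14, 3.14]. Speed limits (rad/s): [2.22, 2.22, 2.79, 3.14, 3.14, 3.14].

INTERFACE

Orientations are given as a unit quaternion [w, x, y, z].
In Python, from rig import arm gives the robot as it stands.
- The arm moves only by the tool send_rows, never from a script. Its argument "plan" is a list of rows, each an object with "linear": the shift along the tool's x, y, z as a fraction of full scale, a list of three; "rotation": the turn, a rotation vector about the tool's x, y, z as a fraction of full scale, a list of three; "grip": the opening, from 0 (shut) to 1 (fully open). A call has 1 to 5 rows; each row is the pose to reach, as a shift and turn from the pose commanded when the call began, along the tool's axes at that moment, turning the shorter way round; what a row does not reach only later rows make up. Full scale, the value 1, is 40 cm for a shift and pi rad for a turn. A row lasts 1/10 s, in which the tool goes at most 50 mm and 8.59 degrees, less where a joint would pass 70% of its speed; a pose out of reach is approached as far as the arm can. A call with a number of a shift or a turn outside -1 to 1 is refused whole. A call with a gripper value outside its range is refused whole. The fingers move at their own pace and stop on an object; "newtons" is the grip in N (left out, the last holds). Time passes only in rows, so rows that repeat a pose let the fingers close. It gives the time, the measured TCP pose, the force and the opening at its end, in the units of the state.
- arm.observe(): the state, without advancing time (a new reading comes with each control period).
- arm.read_camera(name): name is "scene" or "top"; returns the picture (400x640x3 uint8, blue, green, red); there is no depth.
- arm.calibration(name): a dict with "camera_matrix" (3x3 intrinsics, pixels), "k1" (the pictures are not rectified: a ray, as slopes to the right and down, at radius r is drawn at 1 + k1 r^2 times it, then the intrinsics apply), "position" and "attitude" of the camera in the world. Camera axes: x right, y down, z forward; pixel columns grow to the right and rows downward; lengths in m; the calibration is good to about 2 mm. A picture is of the moment at which its call begins. calibration takes no time and is no camera call.
- arm.finish_job(): hands the job in, once; it reports no verdict.
The state is a dict: "time": time; "qpos": joint angles; "joint_velocities": joint speeds; "joint_torque": joint torques, N m; "eef_pos": TCP position; "tool_rot": TCP orientation; "ft_force": force on the tool from outside, world axes, zero at the start; "ft_torque": the same for the moment, N m; "grip_width": finger opening in m.
Only numpy, scipy, OpenCV 4.12 (cv2) and the standard library are available. Lean on these libraries where they do the work, as an engineer would, in place of code of your own. Each camera call takes 0.05 s, during which the arm holds its last target.

TASK

I want to tuck a fresh slip behind the price card of the tray that has the yam in it. Take the steel spring clip by its tails, squeeze it wide open, lift it, and hold it gaping around the free upright edge of that card, about half-way up the edge and square to the card, with the card well between the jaws but nothing of the clip touching it. Finish while still holding the clip there, squeezed open; leave the produce and the other things on the table where they are.

Things in the scene. Friction and masses are not known exactly. Their poses are not given: they have to be found in the camera images.
- clip_mid (a point): Loose wide steel spring clip standing on its end, about 80 g: point on its hinge axis, half-way up its 44 mm height. z is the hinge axis (upright at the start). The flat jaws run along +x, tips 50 mm ahead of this point; the two flat tails run along -x to 38 mm behind it (33 mm when shut). At the start the jaws point to the robot's left, within 0.6 rad.
- clip_tails (a point): Point between the clip's tails where they are best squeezed, across y: 25 mm behind the hinge, half-way up; axes as clip_mid. Shut, the tail ends stand 43 mm apart over their outsides; squeezed fully they are parallel, 18 mm over their outsides. It takes about 4 N per finger at first and 9 N when fully spread; let go, it snaps shut.
- clip_l (a joint): How far the clip's +y lever is spread, rad: 0 shut, 0.35 fully open (hard stop). Both levers move alike. Fully open, the jaws gape 36 mm at the tips and about 26 mm at 30 mm ahead of the hinge.
- clip_r (a joint): The same for the -y lever: 0 shut, 0.35 fully open.
- clip: The same clip; origin on the hinge axis at its lower end, 22 mm below point clip_mid, same axes.
- stand1: Fixed tray (130 x 150 mm, rim 30 mm high) with a white price card upright on its robot side like a flag: 4 mm thick, 80 mm wide, from 30 to 120 mm above the table. One side is fixed to a post (robot's left, top at 124 mm), the other is free. Origin: table height, under the card's middle; x points away from the robot, y along the card from free edge to post.
- stand1_edge (a point): Middle (half-way up, 75 mm above the table) of the free upright edge of stand1's card. Axes as the stand's: the card runs from here along +y; x is square to the card.
- stand1_tray (a point): Middle of the inner floor of stand1's tray (5 mm above the table, 100 mm beyond the card).
- stand2: Fixed tray (130 x 150 mm, rim 30 mm high) with a white price card upright on its robot side like a flag: 4 mm thick, 80 mm wide, from 30 to 120 mm above the table. One side is fixed to a post (robot's left, top at 124 mm), the other is free. Origin: table height, under the card's middle; x points away from the robot, y along the card from free edge to post.
- stand2_edge (a point): Middle (half-way up, 75 mm above the table) of the free upright edge of stand2's card. Axes as the stand's: the card runs from here along +y; x is square to the card.
- stand2_tray (a point): Middle of the inner floor of stand2's tray (5 mm above the table, 100 mm beyond the card).
- stand3: Fixed tray (130 x 150 mm, rim 30 mm high) with a white price card upright on its robot side like a flag: 4 mm thick, 80 mm wide, from 30 to 120 mm above the table. One side is fixed to a post (robot's left, top at 124 mm), the other is free. Origin: table height, under the card's middle; x points away from the robot, y along the card from free edge to post.
- stand3_edge (a point): Middle (half-way up, 75 mm above the table) of the free upright edge of stand3's card. Axes as the stand's: the card runs from here along +y; x is square to the card.
- stand3_tray (a point): Middle of the inner floor of stand3's tray (5 mm above the table, 100 mm beyond the card).
- yam_mid (a point): Middle of the yam, a long brown tuber, 110 mm long, 50 mm thick, lying in one of the three trays.
- coconut_mid (a point): Middle of a coconut, round, 76 mm, brown, in another tray.
- squash_mid (a point): Middle of a flat round squash with a stub of stalk, 92 mm wide, 63 mm high, in another tray.
- tin: Tin, 74 mm wide, 80 mm high, loose; bystander. Origin under its centre.
- onion: Onion, 66 mm wide, 66 mm high, loose; bystander. Origin under its centre.
- bottle: Green bottle, 64 mm wide, 200 mm high, loose; bystander. Origin under its centre.
- mug: White mug, 76 mm wide, 80 mm high, loose; bystander. Origin under its centre.
- spoon: Spoon lying on the table, loose; bystander. Origin under its centre.
- weight: Brass scale weight, 44 mm wide, 48 mm high, loose; bystander. Origin under its centre.

How it is judged:
On the way:
1. the clip is lifted off the table, squeezed open (value of joint each of clip_l, clip_r above 0.2 rad and height (world z) of clip_mid above 0.035 m and contact force between the fingers and clip above 2 N), for 0.2 s.
At the end, for the whole second after the job is handed in: Still and in the fingers, both levers past 0.2 rad, the clip is round the free card edge at the yam: edge 10-41 mm ahead of the hinge, within 11 mm of the clip's middle plane, clip mid-height within 22 mm of the edge middle, square and upright within 0.35 rad, under 0.5 N on the stand (value of joint each of clip_l, clip_r above 0.2 rad and contact force between the fingers and clip above 2 N and linear speed of clip below 0.02 m/s and ((horizontal distance between yam_mid and stand1_tray below 0.06 m and x of stand1_edge in the frame of clip_mid between 0.01 and 0.041 m and y of stand1_edge in the frame of clip_mid between -0.011 and 0.011 m and z of stand1_edge in the frame of clip_mid between -0.022 and 0.022 m and angle between the x axis of clip_mid and the y axis of stand1_edge, either way round below 0.35 rad and angle between the z axis of clip_mid and the z axis of stand1_edge, either way round below 0.35 rad and contact force between clip and stand1 below 0.5 N) or (horizontal distance between yam_mid and stand2_tray below 0.06 m and x of stand2_edge in the frame of clip_mid between 0.01 and 0.041 m and y of stand2_edge in the frame of clip_mid between -0.011 and 0.011 m and z of stand2_edge in the frame of clip_mid between -0.022 and 0.022 m and angle between the x axis of clip_mid and the y axis of stand2_edge, either way round below 0.35 rad and angle between the z axis of clip_mid and the z axis of stand2_edge, either way round below 0.35 rad and contact force between clip and stand2 below 0.5 N) or (horizontal distance between yam_mid and stand3_tray below 0.06 m and x of stand3_edge in the frame of clip_mid between 0.01 and 0.041 m and y of stand3_edge in the frame of clip_mid between -0.011 and 0.011 m and z of stand3_edge in the frame of clip_mid between -0.022 and 0.022 m and angle between the x axis of clip_mid and the y axis of stand3_edge, either way round below 0.35 rad and angle between the z axis of clip_mid and the z axis of stand3_edge, either way round below 0.35 rad and contact force between clip and stand3 below 0.5 N))); the arm keeps its last pose, push and grip.
It fails at once if the produce in the trays is disturbed (30 mm) (distance of any of yam_mid, coconut_mid, squash_mid from where it was at the start of the episode above 0.03 m).
It fails at once if a bystander is moved (40 mm) (distance of any of tin, onion, bottle, mug, spoon, weight from where it was at the start of the episode above 0.04 m).
It also fails if it takes over 35 s, if anything falls off the work surface, if the arm or the gripper's body presses on something with over 40 N, if the wrist force passes 120 N, or if a joint passes its speed limit or range.

## Working session

There is one attempt and no reset: what is moved stays moved. The work goes in short steps, Python scripts to look and compute and a tool call to move; the robot and the scene stay as the last step left them, time stands still between calls to the robot, and variables do not carry over. Pictures are saved under pics/ and viewed, and the job is handed in when it is done.

Besides the shell and the picture viewer there is one more tool, called after "Emit:" as name(argument=value, ...), one argument or row to a line, values as JSON. send_rows: Moves the arm, as the interface text tells. Its arguments: {"type":"object","properties":{"plan":{"type":"array"},"newtons":{"type":"number"}},"required":["plan"]}

```bash
ls; mkdir -p pics
python3 - <<'E'
from rig import arm
import cv2
s=arm.observe();print(s)
print(arm.grip_point_offset)
for n in("scene","top"):
    im=arm.read_camera(n);cv2.imwrite(f"pics/{n}0.png",im);print(arm.calibration(n))
E
```

```text
pics
{'time': 0.0, 'qpos': array([ 1.11798476e+00,  2.38809824e-01, -1.42525444e-02,  1.31918928e+00,
        1.44072004e-05,  1.57081225e+00]), 'joint_velocities': array([-0.000221  ,  0.00070168, -0.00023171,  0.0002466 , -0.00132811,
        0.00121317]), 'joint_torque': array([ 3.67658540e-04, -5.38777006e+01,  3.46443236e+01,  1.82782224e-02,
        8.25106827e-05, -5.45878116e-07]), 'eef_pos': array([0.22950211, 0.47172475, 0.23066305]), 'tool_rot': array([-1.70356567e-04,  2.24484198e-01,  9.74477458e-01, -7.07473538e-04]), 'ft_force': array([0.29749306, 0.07756916, 0.37428655]), 'ft_torque': array([-0.02099989,  0.02558347,  0.00321057]), 'grip_width': 0.08527649253448968}
0.0187
{'camera_matrix': array([[448.74136697,   0.        , 322.5191145 ],
       [  0.        , 448.74136697, 199.68928081],
       [  0.        ,   0.        ,   1.        ]]), 'k1': -0.07441077594986445, 'position': array([1.31709017, 0.07877955, 0.97241132]), 'attitude': array([-0.24174031,  0.64869017,  0.67228455, -0.26229023])}
{'camera_matrix': array([[470.11937726,   0.        , 319.49236919],
       [  0.        , 470.11937726, 198.04367526],
       [  0.        ,   0.        ,   1.        ]]), 'k1': -0.13803838276132063, 'position': array([0.30393857, 0.02960308, 1.73594991]), 'attitude': array([-0.04582257,  0.71580481, -0.69448127,  0.056741  ])}
```

View pics/scene0.png

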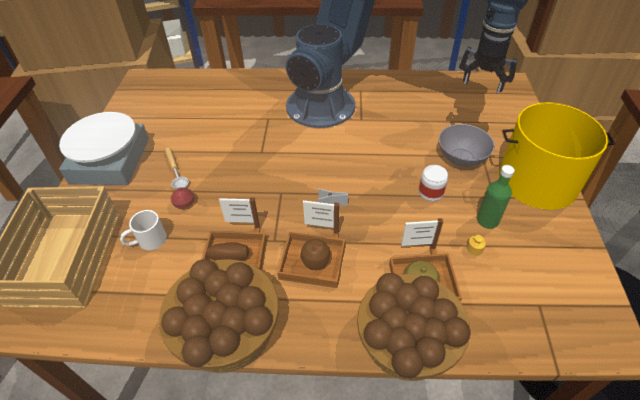

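View pics/top0.png

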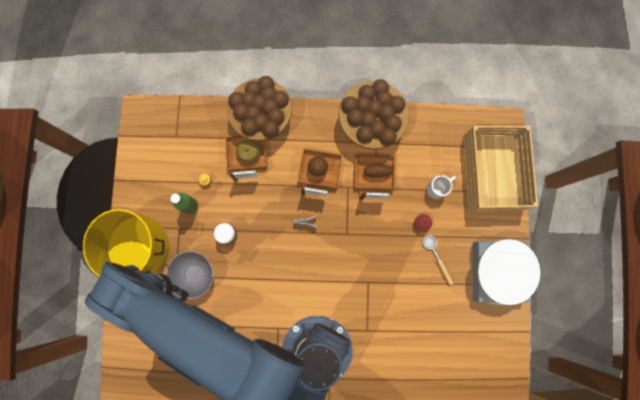

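The yam is in the robot's-right tray (top about (375,175); scene about (230,252)). The clip is at top about (306,222), scene about (333,198). I'll zoom in on both.

Run:
```python
import cv2
a=cv2.imread("pics/scene0.png");b=cv2.imread("pics/top0.png")
cv2.imwrite("pics/z1.png",cv2.resize(a[180:280,200:360],None,fx=5,fy=5,interpolation=cv2.INTER_CUBIC))
cv2.imwrite("pics/z2.png",cv2.resize(b[145:240,280:410],None,fx=6,fy=6,interpolation=cv2.INTER_CUBIC))
```

```text
(no output)
```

View pics/z1.png

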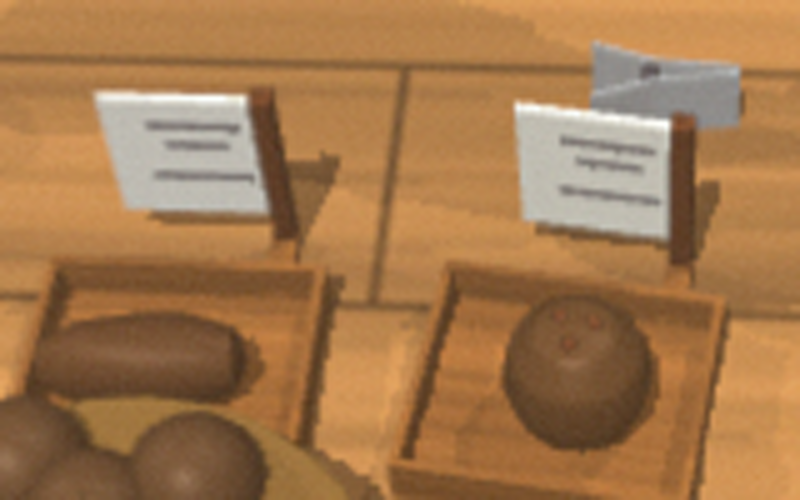

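View pics/z2.png

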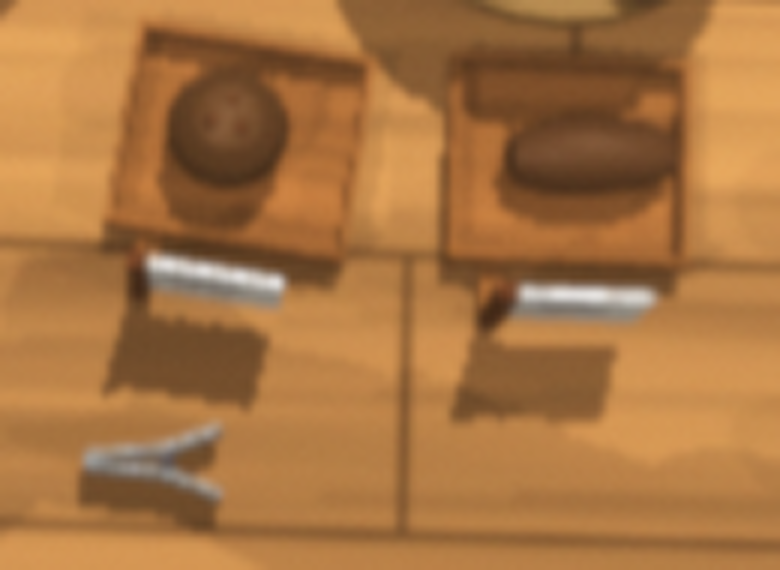

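```bash
cat > h.py <<'E'
import numpy as np,cv2
from rig import arm
from scipy.spatial.transform import Rotation as R
from scipy.optimize import least_squares
C={n:arm.calibration(n) for n in("scene","top")}
def rot(q): return R.from_quat([q[1],q[2],q[3],q[0]])
def proj(n,P):
    c=C[n];p=rot(c["attitude"]).inv().apply(np.atleast_2d(P)-c["position"])
    s=p[:,:2]/p[:,2:];r2=(s**2).sum(1,keepdims=True);s=s*(1+c["k1"]*r2)
    return s@c["camera_matrix"][:2,:2].T+c["camera_matrix"][:2,2]
def atz(n,uv,z):
    c=C[n];k=np.array([c["k1"],0,0,0,0])
    s=cv2.undistortPoints(np.array(uv,float).reshape(-1,1,2),c["camera_matrix"],k).reshape(-1,2)
    d=rot(c["attitude"]).apply(np.c_[s,np.ones(len(s))])
    return c["position"]+d*((z-c["position"][2])/d[:,2])[:,None]
E
python3 - <<'E'
from h import *
z1=lambda *p:(np.array(p)+.5)/5-.5+[200,180]
z2=lambda *p:(np.array(p)+.5)/6-.5+[280,145]
np.set_printoptions(precision=4,suppress=True)
print("card scene top free,post; bottom free,post")
print(atz("scene",z1((97,92),(248,95)),.12),atz("scene",z1((125,208),(270,214)),.03))
print("card top cam free,post (front top edge)",atz("top",z2((655,295),(517,295)),.12))
print("clip top: tip, tails",atz("top",z2((86,458),(217,429),(217,494)),.044))
print("clip scene: tip top, hinge, tailtop; tip bot",atz("scene",z1((740,67),(595,42)),.044),atz("scene",z1((740,127)),0))
print("coc card",atz("top",z2((284,285),(148,262)),.12))
E
```

```text
card scene top free,post; bottom free,post
[[ 0.558  -0.233   0.12  ]
 [ 0.5579 -0.1542  0.12  ]] [[ 0.562  -0.2339  0.03  ]
 [ 0.5637 -0.1538  0.03  ]]
card top cam free,post (front top edge) [[ 0.5634 -0.2338  0.12  ]
 [ 0.5608 -0.1529  0.12  ]]
clip top: tip, tails [[0.4653 0.0969 0.044 ]
 [0.4853 0.0186 0.044 ]
 [0.4461 0.0175 0.044 ]]
clip scene: tip top, hinge, tailtop; tip bot [[0.4614 0.0996 0.044 ]
 [0.4444 0.0172 0.044 ]] [[0.4677 0.1008 0.    ]]
coc card [[ 0.5623 -0.0172  0.12  ]
 [ 0.5734  0.0621  0.12  ]]
```

```bash
cat >> h.py <<'E'
def go(p,tx=None):
    """p: target TCP; tool z down, tool y ±world x"""
    np.set_printoptions(precision=4,suppress=True)
    s=arm.observe();c=rot(s["tool_rot"])
    print("t",s["time"],"pos",s["eef_pos"],"q",s["qpos"],"F",s["ft_force"],"w",s["grip_width"]);print(c.as_matrix())
    print("linear",c.inv().apply(np.array(p)-s["eef_pos"])/.4)
    for yw in ([1,0],[-1,0]) if tx is None else [tx]:
        y=np.array([*yw,0.]);y/=np.linalg.norm(y);z=np.array([0,0,-1.]);x=np.cross(y,z)
        print(yw,"rotation",(c.inv()*R.from_matrix(np.c_[x,y,z])).as_rotvec()/np.pi)
E
python3 -c "
from h import *
go([.465,.025,.15])"
```

```text
t 0.1 pos [0.2295 0.4718 0.2307] q [ 1.118   0.2387 -0.0142  1.3192  0.      1.5708] F [ 0.3483  0.5539 -0.0221] w 0.0856559483406588
[[-0.8992  0.4375 -0.0006]
 [ 0.4375  0.8992 -0.0012]
 [ 0.     -0.0013 -1.    ]]
linear [-1.018  -0.7465  0.2028]
[1, 0] rotation [-0.0004  0.0002  0.3559]
[-1, 0] rotation [-0.0003 -0.0004 -0.6441]
```

Emit:
send_rows(
  plan=[
    {"linear":[-0.1,-0.075,0.01],"rotation":[0,0,0.036],"grip":1},
    {"linear":[-0.2,-0.15,0.02],"rotation":[0,0,0.072],"grip":1},
    {"linear":[-0.3,-0.22,0.03],"rotation":[0,0,0.108],"grip":1},
    {"linear":[-0.4,-0.295,0.04],"rotation":[0,0,0.144],"grip":1},
    {"linear":[-0.5,-0.37,0.05],"rotation":[0,0,0.18],"grip":1},
  ],
)

```text
time: 0.6
eef_pos: [0.3449, 0.25, 0.211]
tool_rot: [0.0, 0.489, 0.872, -0.0]
ft_force: [0.9, -0.2, -0.4]
grip_width: 0.0855
```

```bash
python3 -c "
from h import *
go([.465,.025,.12],[1,0])"
```

```text
t 0.6 pos [0.3449 0.25   0.211 ] q [ 0.6272  0.0775 -0.264   1.2294 -0.0001  1.6495] F [ 0.8959 -0.204  -0.396 ] w 0.0854638572410155
[[-0.5214  0.8533 -0.0001]
 [ 0.8533  0.5214 -0.0002]
 [-0.0001 -0.0001 -1.    ]]
linear [-0.6364 -0.037   0.2276]
[1, 0] rotation [-0.      0.      0.1746]
```

Emit:
send_rows(
  plan=[
    {"linear":[-0.12,-0.007,0.02],"rotation":[0,0,0.035],"grip":1},
    {"linear":[-0.23,-0.014,0.04],"rotation":[0,0,0.07],"grip":1},
    {"linear":[-0.34,-0.02,0.06],"rotation":[0,0,0.105],"grip":1},
    {"linear":[-0.45,-0.027,0.08],"rotation":[0,0,0.14],"grip":1},
    {"linear":[-0.56,-0.033,0.1],"rotation":[0,0,0.1746],"grip":1},
  ],
)

```text
time: 1.1
eef_pos: [0.4513, 0.0523, 0.1709]
tool_rot: [-0.0, 0.707, 0.707, -0.0]
ft_force: [0.0, 0.0, 0.0]
grip_width: 0.0856
```

```bash
python3 -c "
from h import *
go([.465,.025,.12],[1,0])"
```

```text
t 1.1 pos [0.4513 0.0523 0.1709] q [ 0.1153  0.1485 -0.2875  1.1349  0.      1.6868] F [0.0326 0.0067 0.0495] w 0.08562816781650377
[[ 0.0007  1.     -0.0001]
 [ 1.     -0.0007 -0.    ]
 [-0.     -0.0001 -1.    ]]
linear [-0.0682  0.0343  0.1273]
[1, 0] rotation [-0.      0.     -0.0002]
```

Emit:
send_rows(
  plan=[
    {"linear":[-0.068,0.034,0.03],"rotation":[0,0,0],"grip":1},
    {"linear":[-0.068,0.034,0.11],"rotation":[0,0,0],"grip":1},
    {"linear":[-0.068,0.034,0.16],"rotation":[0,0,0],"grip":1},
    {"linear":[-0.068,0.034,0.2],"rotation":[0,0,0],"grip":1},
    {"linear":[-0.068,0.034,0.22],"rotation":[0,0,0],"grip":1},
  ],
)

```text
time: 1.6
eef_pos: [0.4636, 0.0268, 0.0818]
tool_rot: [-0.001, 0.706, 0.708, -0.001]
ft_force: [-0.6, -0.6, 0.6]
grip_width: 0.0854
```

```bash
python3 -c "
from h import *
go([.465,.025,.0065],[1,0])
import time
a=arm.read_camera('scene');b=arm.read_camera('top')
o=np.hstack([cv2.resize(a[100:260,260:420],None,fx=2.5,fy=2.5,interpolation=2),cv2.resize(b[160:260,260:360],(400,400),interpolation=2)])
cv2.imwrite('pics/g1.png',o)"
```

```text
t 1.6 pos [0.4636 0.0268 0.0818] q [ 0.0577  0.2423 -0.4183  0.9127 -0.0001  1.6249] F [-0.5814 -0.5625  0.5983] w 0.0853817800282996
[[-0.0037  1.     -0.0026]
 [ 1.      0.0037 -0.0002]
 [-0.0002 -0.0026 -1.    ]]
linear [-0.0044  0.004   0.1882]
[1, 0] rotation [-0.0008  0.0001  0.0012]
```

View pics/g1.png

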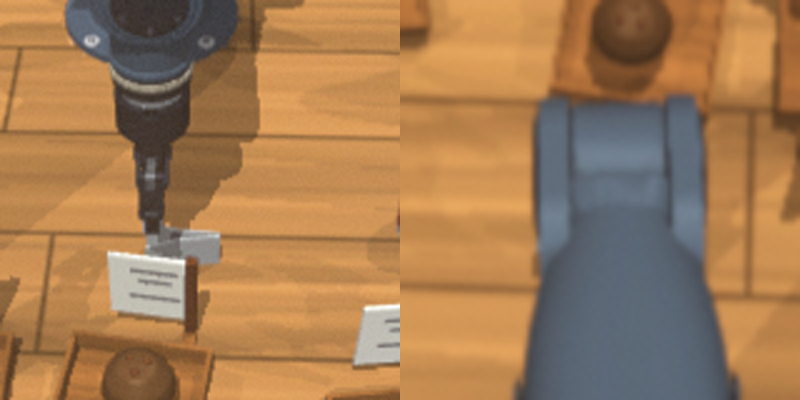

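Emit:
send_rows(
  plan=[
    {"linear":[0,0,0.08],"rotation":[0,0,0],"grip":1},
    {"linear":[0,0,0.14],"rotation":[0,0,0],"grip":1},
    {"linear":[0,0,0.17],"rotation":[0,0,0],"grip":1},
    {"linear":[0,0,0.18],"rotation":[0,0,0],"grip":1},
    {"linear":[0,0,0.18],"rotation":[0,0,0],"grip":1},
  ],
)

```text
time: 2.2
eef_pos: [0.465, 0.0272, 0.0117]
tool_rot: [0.0, 0.706, 0.709, 0.0]
ft_force: [-0.6, 0.2, 0.1]
grip_width: 0.0852
```

```bash
python3 -c "
from h import *
go([.465,.025,.0065],[1,0])
a=arm.read_camera('scene')
cv2.imwrite('pics/g2.png',cv2.resize(a[120:240,280:400],None,fx=5,fy=5,interpolation=2))"
```

```text
t 2.2 pos [0.465  0.0272 0.0117] q [ 0.0584  0.3273 -0.5178  0.7254 -0.      1.6249] F [-0.5595  0.1501  0.1244] w 0.08519364348570975
[[-0.0043  1.      0.0002]
 [ 1.      0.0043 -0.    ]
 [-0.      0.0002 -1.    ]]
linear [-0.0054  0.0001  0.013 ]
[1, 0] rotation [0.0001 0.     0.0014]
```

View pics/g2.png

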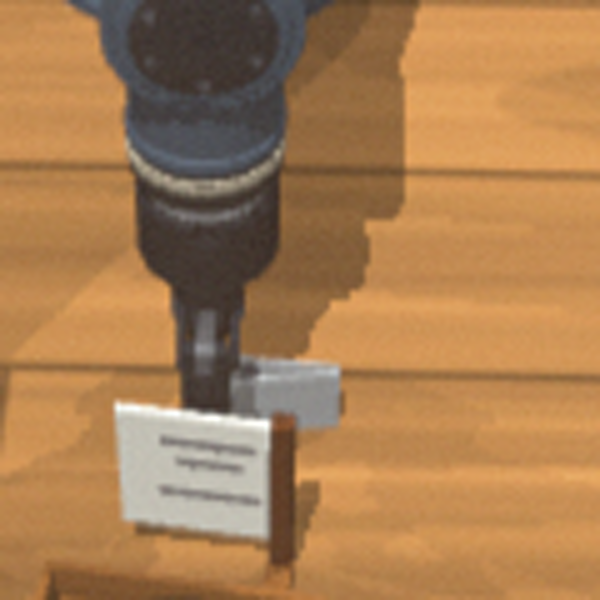

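Emit:
send_rows(
  plan=[
    {"linear":[-0.005,0,0.012],"rotation":[0,0,0],"grip":1},
    {"linear":[-0.005,0,0.012],"rotation":[0,0,0],"grip":0},
    {"linear":[-0.005,0,0.012],"rotation":[0,0,0],"grip":0},
    {"linear":[-0.005,0,0.012],"rotation":[0,0,0],"grip":0},
    {"linear":[-0.005,0,0.012],"rotation":[0,0,0],"grip":0},
  ],
  newtons=30,
)

```text
time: 2.75
eef_pos: [0.4652, 0.0248, 0.0071]
tool_rot: [0.001, 0.706, 0.708, 0.0]
ft_force: [0.4, -1.1, 8.1]
grip_width: 0.0284
```

Emit:
send_rows(
  plan=[
    {"linear":[0,0,0],"rotation":[0,0,0],"grip":0},
    {"linear":[0,0,0],"rotation":[0,0,0],"grip":0},
    {"linear":[0,0,0],"rotation":[0,0,0],"grip":0},
    {"linear":[0,0,0],"rotation":[0,0,0],"grip":0},
    {"linear":[0,0,0],"rotation":[0,0,0],"grip":0},
  ],
)

```text
time: 3.25
eef_pos: [0.4657, 0.0249, 0.0074]
tool_rot: [0.001, 0.706, 0.708, 0.001]
ft_force: [-0.5, -1.0, 9.1]
grip_width: 0.0162
```

```bash
python3 -c "
from h import *
go([.465,.025,.0065],[1,0])
a=arm.read_camera('scene')
cv2.imwrite('pics/g3.png',cv2.resize(a[120:240,280:400],None,fx=5,fy=5,interpolation=2))"
```

```text
t 3.25 pos [0.4657 0.0249 0.0074] q [ 0.0537  0.3329 -0.5239  0.7118 -0.0003  1.6206] F [-0.484  -1.0097  9.102 ] w 0.01620181826839078
[[-0.0039  1.      0.0022]
 [ 1.      0.0039 -0.0002]
 [-0.0002  0.0022 -1.    ]]
linear [ 0.0002 -0.0017  0.0023]
[1, 0] rotation [0.0007 0.0001 0.0012]
```

View pics/g3.png

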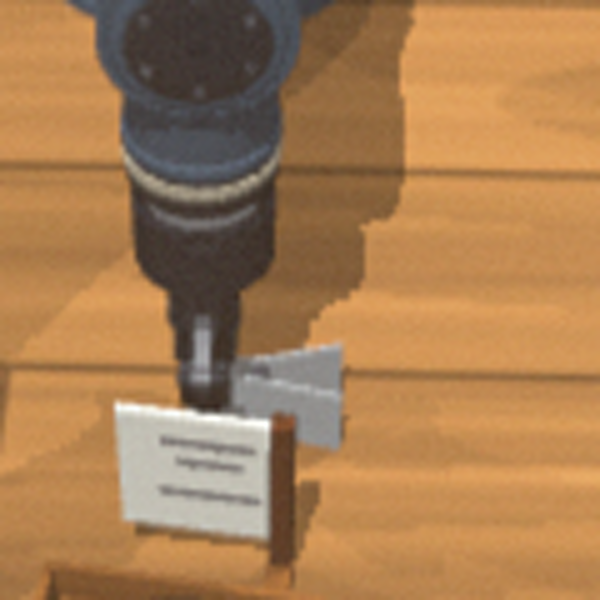

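```bash
python3 -c "
from h import *
print(atz('top',[(423,222),(440,187),(430,243)],.05))"
```

```text
[[ 0.4746529  -0.37189058  0.05      ]
 [ 0.60598437 -0.43607218  0.05      ]
 [ 0.3989449  -0.39781379  0.05      ]]
```

Emit:
send_rows(
  plan=[
    {"linear":[0,0,-0.02],"rotation":[0,0,0],"grip":0},
    {"linear":[0,0,-0.05],"rotation":[0,0,0],"grip":0},
    {"linear":[0,0,-0.1],"rotation":[0,0,0],"grip":0},
    {"linear":[0,-0.02,-0.15],"rotation":[0,0,0],"grip":0},
    {"linear":[0,-0.04,-0.2],"rotation":[0,0,0],"grip":0},
  ],
)

```text
time: 3.8
eef_pos: [0.4482, 0.025, 0.0875]
tool_rot: [-0.0, 0.706, 0.709, -0.0]
ft_force: [-0.3, -0.1, -0.2]
grip_width: 0.0162
```

```bash
python3 -c "
from h import *
go([.45,-.20,.09],[1,0])
a=arm.read_camera('scene')
cv2.imwrite('pics/g4.png',cv2.resize(a[80:240,260:420],None,fx=3.7,fy=3.7,interpolation=2))"
```

```text
t 3.8 pos [0.4482 0.025  0.0875] q [ 0.0557  0.2109 -0.4447  0.9157 -0.      1.6225] F [-0.3143 -0.111  -0.178 ] w 0.016192402533590763
[[-0.004   1.     -0.0005]
 [ 1.      0.004  -0.0001]
 [-0.0001 -0.0005 -1.    ]]
linear [-0.5624  0.0022 -0.0062]
[1, 0] rotation [-0.0002  0.      0.0013]
```

View pics/g4.png

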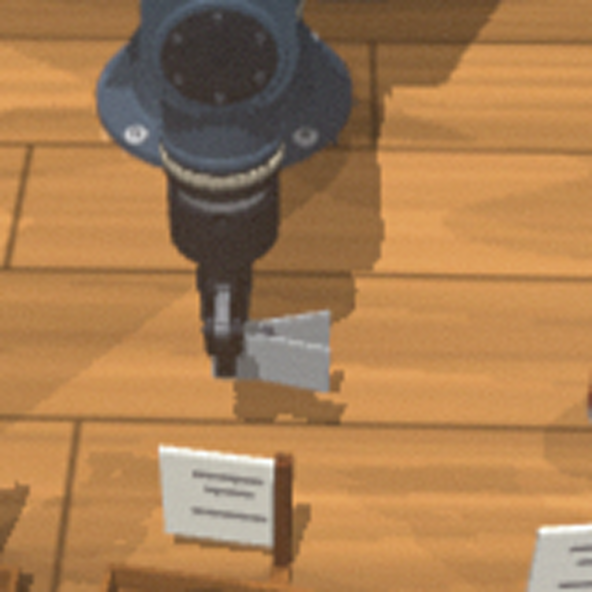

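Emit:
send_rows(
  plan=[
    {"linear":[-0.08,0,-0.005],"rotation":[0,0,0],"grip":0},
    {"linear":[-0.18,0,-0.01],"rotation":[0,0,0],"grip":0},
    {"linear":[-0.28,0,-0.01],"rotation":[0,0,0],"grip":0},
    {"linear":[-0.38,0,-0.01],"rotation":[0,0,0],"grip":0},
    {"linear":[-0.48,0,-0.01],"rotation":[0,0,0],"grip":0},
  ],
)

```text
time: 4.35
eef_pos: [0.4491, -0.1686, 0.0908]
tool_rot: [0.0, 0.706, 0.709, 0.0]
ft_force: [1.2, -0.1, -0.8]
grip_width: 0.0163
```

Emit:
send_rows(
  plan=[
    {"linear":[-0.1,0,0],"rotation":[0,0,0],"grip":0},
    {"linear":[-0.2,0,0],"rotation":[0,0,0],"grip":0},
    {"linear":[-0.3,0,0],"rotation":[0,0,0],"grip":0},
    {"linear":[-0.38,0,0],"rotation":[0,0,0],"grip":0},
    {"linear":[-0.42,0,0],"rotation":[0,0,0],"grip":0},
  ],
)

```text
time: 4.85
eef_pos: [0.4499, -0.3376, 0.0905]
tool_rot: [0.0, 0.706, 0.708, -0.0]
ft_force: [0.3, 1.3, -1.3]
grip_width: 0.0162
```

```bash
python3 -c "
from h import *
go([.561,-.338,.0604],[1,0])"
```

```text
t 4.85 pos [ 0.4499 -0.3376  0.0905] q [-0.6435  0.3826 -0.1795  1.0082 -0.0004  0.9253] F [ 0.3459  1.3461 -1.3057] w 0.016152578646855115
[[-0.002   1.      0.0001]
 [ 1.      0.002  -0.0005]
 [-0.0005  0.0001 -1.    ]]
linear [-0.0016  0.2777  0.0753]
[1, 0] rotation [0.     0.0002 0.0006]
```

Emit:
send_rows(
  plan=[
    {"linear":[0,0.08,0],"rotation":[0,0,0],"grip":0},
    {"linear":[0,0.17,0],"rotation":[0,0,0],"grip":0},
    {"linear":[0,0.24,0.02],"rotation":[0,0,0],"grip":0},
    {"linear":[0,0.277,0.05],"rotation":[0,0,0],"grip":0},
    {"linear":[0,0.277,0.075],"rotation":[0,0,0],"grip":0},
  ],
)

```text
time: 5.35
eef_pos: [0.5621, -0.3337, 0.0591]
tool_rot: [-0.0, 0.705, 0.709, -0.0]
ft_force: [-0.2, 0.4, -0.2]
grip_width: 0.0163
```

Emit:
send_rows(
  plan=[
    {"linear":[0,0,0],"rotation":[0,0,0],"grip":0},
    {"linear":[0,0,0],"rotation":[0,0,0],"grip":0},
  ],
)

```text
time: 5.55
eef_pos: [0.5594, -0.3342, 0.0602]
tool_rot: [-0.001, 0.706, 0.708, -0.0]
ft_force: [0.8, -0.1, -0.2]
grip_width: 0.0167
```

```bash
python3 -c "
from h import *
go([.561,-.338,.0604],[1,0])
a=arm.read_camera('scene');b=arm.read_camera('top')
cv2.imwrite('pics/h1.png',cv2.resize(a[160:280,140:300],None,fx=5,fy=5,interpolation=2))
cv2.imwrite('pics/h2.png',cv2.resize(b[145:245,340:460],None,fx=6,fy=6,interpolation=2))"
```

```text
t 5.55 pos [ 0.5594 -0.3342  0.0602] q [-0.5384  0.5471  0.0186  1.0443 -0.0002  1.0287] F [ 0.7589 -0.0786 -0.2321] w 0.016688171452823874
[[-0.0037  1.     -0.0019]
 [ 1.      0.0037  0.0009]
 [ 0.0009 -0.0019 -1.    ]]
linear [-0.0096  0.004  -0.0006]
[1, 0] rotation [-0.0006 -0.0003  0.0012]
```

View pics/h1.png

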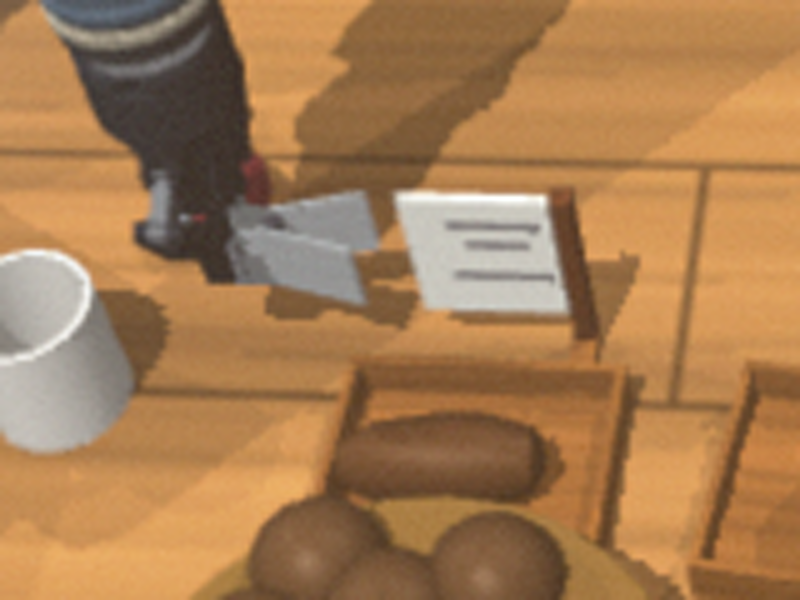

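View pics/h2.png

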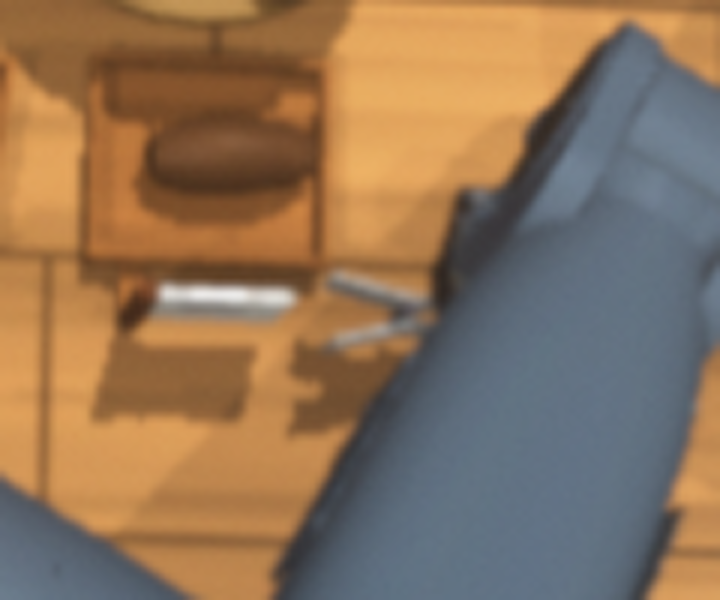

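Run:
```python
from h import *
np.set_printoptions(precision=4,suppress=True)
z1=lambda *p:(np.array(p)+.5)/5-.5+[140,160]
z2=lambda *p:(np.array(p)+.5)/6-.5+[340,145]
print("tips top cam",atz("top",z2((332,276),(332,348),(415,303)),.097))
print("tips scene top",atz("scene",z1((365,191),(349,243)),.097))
print("tips scene bot",atz("scene",z1((379,248),(365,304)),.053))
print("card scene",atz("scene",z1((397,194),(547,196)),.12),atz("scene",z1((425,308)),.03))
print("card top",atz("top",z2((295,297),(157,296)),.12))
```

```text
tips top cam [[ 0.5792 -0.2595  0.097 ]
 [ 0.5361 -0.2598  0.097 ]
 [ 0.5646 -0.3093  0.097 ]]
tips scene top [[ 0.5373 -0.2588  0.097 ]
 [ 0.5737 -0.2597  0.097 ]]
tips scene bot [[ 0.5394 -0.2594  0.053 ]
 [ 0.5787 -0.2591  0.053 ]]
card scene [[ 0.5594 -0.2328  0.12  ]
 [ 0.5586 -0.1546  0.12  ]] [[ 0.562  -0.2339  0.03  ]]
card top [[ 0.5622 -0.2338  0.12  ]
 [ 0.5602 -0.1529  0.12  ]]
```

Emit:
send_rows(
  plan=[
    {"linear":[0.02,0.0075,0],"rotation":[0,0,0],"grip":0},
    {"linear":[0.045,0.0075,0],"rotation":[0,0,0],"grip":0},
    {"linear":[0.07,0.0075,0],"rotation":[0,0,0],"grip":0},
    {"linear":[0.095,0.0075,0],"rotation":[0,0,0],"grip":0},
    {"linear":[0.12,0.0075,0],"rotation":[0,0,0],"grip":0},
  ],
)

```text
time: 6.15
eef_pos: [0.5636, -0.2854, 0.0607]
tool_rot: [-0.0, 0.706, 0.709, -0.0]
ft_force: [0.4, -0.9, -0.8]
grip_width: 0.016
```

Emit:
send_rows(
  plan=[
    {"linear":[0,0,0],"rotation":[0,0,0],"grip":0},
    {"linear":[0,0,0],"rotation":[0,0,0],"grip":0},
    {"linear":[0,0,0],"rotation":[0,0,0],"grip":0},
    {"linear":[0,0,0],"rotation":[0,0,0],"grip":0},
    {"linear":[0,0,0],"rotation":[0,0,0],"grip":0},
  ],
)

```text
time: 6.65
eef_pos: [0.5637, -0.287, 0.0605]
tool_rot: [0.0, 0.706, 0.708, -0.0]
ft_force: [-0.5, -0.1, -0.6]
grip_width: 0.0165
```

```bash
python3 -c "
from h import *
go([.561,-.286,.0604],[1,0])
a=arm.read_camera('scene');b=arm.read_camera('top')
cv2.imwrite('pics/i1.png',cv2.resize(a[180:260,180:280],None,fx=8,fy=7.5,interpolation=2) if 0 else cv2.resize(a[185:255,180:280],None,fx=8,fy=8,interpolation=2))
cv2.imwrite('pics/i2.png',cv2.resize(b[165:225,350:430],None,fx=10,fy=10,interpolation=2))"
```

```text
t 6.65 pos [ 0.5637 -0.287   0.0605] q [-0.4709  0.5157 -0.0376  1.0174 -0.0002  1.0964] F [-0.5012 -0.0745 -0.5847] w 0.016525100858363326
[[-0.0035  1.     -0.0001]
 [ 1.      0.0035 -0.0001]
 [-0.0001 -0.0001 -1.    ]]
linear [ 0.0025 -0.0066  0.0002]
[1, 0] rotation [-0.      0.      0.0011]
```

View pics/i1.png

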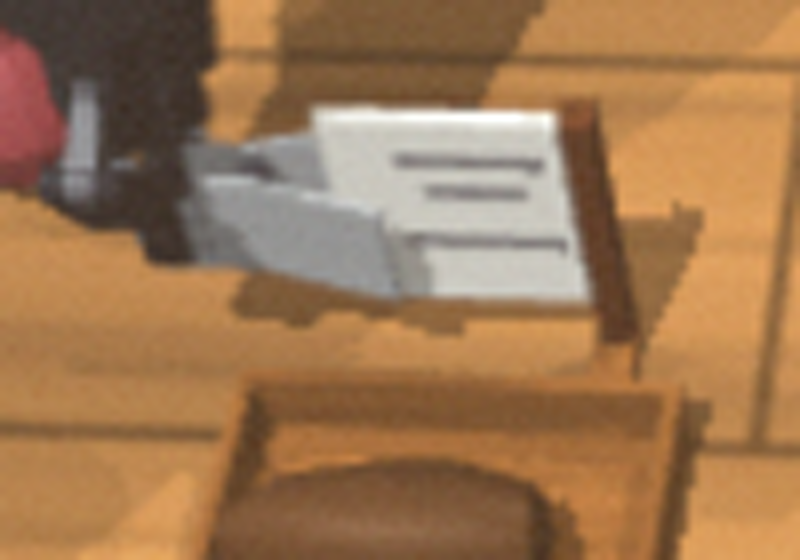

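View pics/i2.png

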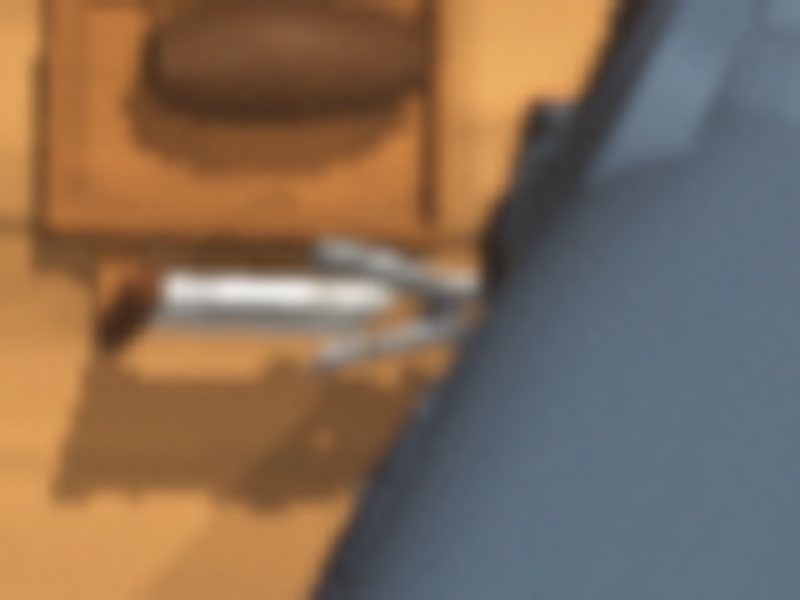

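Run:
```python
from h import *
np.set_printoptions(precision=4,suppress=True)
z2=lambda *p:(np.array(p)+.5)/10-.5+[350,165]
z1=lambda *p:(np.array(p)+.5)/8-.5+[180,185]
print("tips",atz("top",z2((320,243),(320,361)),.097))
print("card",atz("top",z2((395,295),(165,292)),.12))
print("scene near tip top/bot",atz("scene",z1((383,213)),.097),atz("scene",z1((398,300)),.053),"card free top",atz("scene",z1((312,108)),.12))
```

```text
tips [[ 0.5839 -0.2116  0.097 ]
 [ 0.5415 -0.212   0.097 ]]
card [[ 0.5624 -0.2348  0.12  ]
 [ 0.5608 -0.154   0.12  ]]
scene near tip top/bot [[ 0.5824 -0.2104  0.097 ]] [[ 0.5829 -0.2131  0.053 ]] card free top [[ 0.5582 -0.2341  0.12  ]]
```

```bash
python3 -c "
from rig import arm
print(arm.finish_job()); s=arm.observe(); print(s['time'],s['eef_pos'],s['grip_width'],s['ft_force'])"
```

```text
the job is handed in; nothing more can be done
None
the job is handed in; nothing more can be done
```

I squeezed the clip open by its tails, lifted it and brought it in from the free-edge side. I handed in at about 6.8 s with the clip still held gaping around the card of the yam's tray, the one on the robot's right.

**Position:** in the last pictures the card edge was about 28 mm ahead of the hinge. The card lay between the jaws, with no contact visible. Clip mid-height was about 75 mm by the tool pose.

**Grip and contact:** the fingers were 16.5 mm apart on the tails, about fully squeezed. The wrist force stayed under 1 N, about the sensor's noise, so it showed no contact with the card.

**Disagreement between cameras:** the two cameras put the card's x 2–4 mm apart (0.558–0.562 m). The clip's middle plane is therefore known only to about 0–4 mm off the card, inside the 11 mm allowed.

The other objects near the path looked undisturbed in the last pictures, but I did not measure the bystanders again. Handing in reported no verdict, and I could not read the state afterwards.

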